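Tip the angle bracket over into the welding fixture and flip the hold-down onto it

ROBOT

A 6-joint arm with a two-finger parallel gripper is mounted at the origin on the work surface. World frame = base frame: x ahead of the robot, y to its left, z up, the work surface at z = 0. Lengths are in m, angles in rad, forces in N, time in s.
With the tool pointing down it reaches from about 0.275 to 1 m from the base axis. Payload 8.4 kg.
Tool frame: the origin (TCP) lies at the very end of the fingers, on their centre line; the grasp point (between the pads) lies 19 mm behind it; z points along the fingers, y is the line along which they close (so a half turn about z gives the same grasp; the last joint's range is limited). The gripper opens to 85 mm and grips with 20 to 120 N. Pads are 22 mm wide; open, the fingers measure 114 mm over their backs; the gripper's body (76 mm by 85 mm) begins 54 mm behind the grasp point. The pads swing forward as they close: fully open they stand 13 mm farther back than shut.
Start: joints at [1.118, 0.353, 1.633, -0, 1.155, -0.002], TCP at [0.272, 0.563, 0.231] pointing down, gripper open.
Joint ranges: [-2.63, 2.63], [-0.92, 2.1], [0.06, 2.66], [-1.3, 4.44], [0, 2.69], [-3.02, 3.02]. Speed limits (rad/s): [2.22, 2.22, 2.79, 3.14, 3.14, 3.14].

INTERFACE

Orientations are given as a 3x3 rotation matrix whose columns are the frame's x, y, z axes.
In Python, from workcell import manip gives the robot as it stands.
- The arm moves only by the tool play_rows, never from a script. Its argument "commands" is a list of rows, each a list of 3 entries, a list of its own where there are three numbers: the opening, from 0 (shut) to 1 (fully open), then the shift along the tool's x, y, z normalised to -1 to 1, where 1 is 100 mm, then the turn, a rotation vector about the tool's x, y, z normalised to -1 to 1, where 1 is 360 degrees. A call has 1 to 12 rows; each row is the pose to reach, as a shift and turn from the pose commanded when the call began, along the tool's axes at that moment, turning the shorter way round; what a row does not reach only later rows make up. A row lasts 1/8 s, in which the tool goes at most 62.5 mm and 10.7 degrees, less where a joint would pass 70% of its speed; a pose out of reach is approached as far as the arm can. A call with a number of a shift or a turn outside -1 to 1 is refused whole. A call with a gripper value outside its range is refused whole. The fingers move at their own pace and stop on an object; "force" is the grip in N (left out, the last holds). Time passes only in rows, so rows that repeat a pose let the fingers close. It gives the time, the measured TCP pose, the force, the opening and the grip force at its end, in the units of the state.
- manip.state(): the state, without advancing time (a new reading comes with each control period).
- manip.camera(name): name is "scene" or "side" or "wrist"; returns the picture (384x512x3 uint8, red, green, blue); there is no depth.
- manip.camera_model(name): a dict with "K" (3x3 intrinsics, pixels), "k1" (the pictures are not rectified: a ray, as slopes to the right and down, at radius r is drawn at 1 + k1 r^2 times it, then the intrinsics apply), "eye" and "attitude" of the camera in the world. Camera axes: x right, y down, z forward; pixel columns grow to the right and rows downward; lengths in m; the calibration is good to about 2 mm. A picture is of the moment at which its call begins: read the wrist's pose just before it. camera_model takes no time and is no camera call; for the wrist camera it gives the pose at the moment of the call.
- manip.job_done(): hands the job in; it is judged then, once.
The state is a dict: "time_s": time; "joint_pos": joint angles; "joint_vel": joint speeds; "effort": joint torques, N m; "eef_pos": TCP position; "tool_rot": TCP orientation; "wrist_force": force on the tool from outside, world axes, zero at the start; "wrist_torque": the same for the moment, N m; "finger_gap": opening from 0.0 (shut) to 1.0 (fully open); "grasp_force": force on a finger pad.
Only numpy, scipy, OpenCV 4.12 (cv2) and the standard library are available. Lean on these libraries where they do the work, as an engineer would, in place of code of your own. Each camera call takes 0.05 s, during which the arm holds its last target. There are 200 camera calls.

TASK

Get the steel angle bracket ready for its next weld, only by pushing with the fingers: tip it over, away from the robot end of the fixture, so that its tall leg lies flat on the fixture plate, and push it along the plate until that leg sits home and square against the blue stop bar. Then flip the red hold-down over so that its rubber pad rests on the bracket. Do not lift or carry the bracket, and leave the yellow tin, the steel tube and the aluminium block alone.

Things in the scene. Friction and masses are not known exactly. Their poses are not given: they have to be found in the camera images.
- fixture: Fixed welding fixture: dark steel plate 320 (x) x 220 (y) x 10 mm thick, with a blue stop bar and a red hold-down at its far end. Origin on the bench under the plate, which reaches from -190 to +130 mm in x. x points from the robot end towards the stop bar, y left, z up; plate top at z = 10 mm.
- stop_face (a point): Blue stop bar: middle of the top edge of its robot-side face, at x = +50, y = 0, z = 30 mm of the fixture frame (axes likewise). The bar is 160 mm long along y, 20 mm deep, and rises 20 mm above the plate. Right behind it, at x = 72 to 98 mm, two blue hinge cheeks rise 40 mm above the plate, outer faces at y = +-28 mm.
- bracket: Loose steel angle bracket (L), 90 mm wide, 6 mm thick, 0.45 to 0.75 kg. At the start it stands on its short leg (foot, 70 mm), which points to the robot end; the tall leg (90 mm) stands up at the stop-bar end of the foot. Origin: middle of the heel, the outer corner edge. x points away from the foot (within 0.2 rad of the fixture's x), y along the heel, z up the tall leg (outer face at x = 0).
- bracket_edge (a point): Middle of the tall leg's free end, on its outer face: 90 mm along the bracket's z. Pushed on the tall leg's inner face 50 mm or more above the plate, the bracket tips about the heel; past 0.57 rad it falls over by itself. Then its z points to the stop, the foot stands up 70 mm at the robot-side end, and 35 to 60 mm remain to slide (less what it moved in tipping) until this end meets the stop.
- holddown (a joint): Angle of the red hold-down arm, rad. 0 (start): leans back 0.35 past upright, away from the robot, on its limit. Grows as it swings towards the robot: beyond 0.35 (upright) it falls forward by its own weight (0.2 kg); about 1.9: level, pad on the bracket; 2.07: limit with nothing beneath. Free hinge along the fixture's y at x = +85, z = 38 mm of the fixture frame.
- holddown_tip (a point): Middle of the free end of the hold-down arm, 85 mm from its hinge. The arm is a bar 24 mm wide and 8 mm thick, centred on y = 0 of the fixture; a black rubber pad 18 mm in diameter stands out 22 mm from the middle of the bar on its robot side, 65 mm from the hinge.
- tin: Bystander: yellow tin with a white lid, 68 mm in diameter, 45 mm high, standing on the bench beside the fixture; origin at the centre of its underside.
- tube: Bystander: offcut of dark steel tube, 56 mm in diameter, 65 mm high, standing on the bench; origin at the centre of its underside.
- block: Bystander: aluminium block 50 x 35 x 40 mm high on the bench; origin at the centre of its underside.
Mind the look-alikes: they are no part of the job. Leave any green look-alike of the bracket alone.

How it is judged:
By the outcome, as a careful person would: the job done as asked, in the order asked, and still so for the second after the job is handed in, with the robot touching nothing.
It also fails if it takes over 58 s, if anything falls off the work surface, if the arm or the gripper's body presses on something with over 40 N, if the wrist force passes 120 N, or if a joint passes its speed limit or range.

## Working session

There is one attempt and no reset: what is moved stays moved. The work goes in short steps, Python scripts to look and compute and a tool call to move; the robot and the scene stay as the last step left them, time stands still between calls to the robot, and variables do not carry over. Pictures are saved under pics/ and viewed, at most 10 in all, crops included, and the job is handed in when it is done.

Besides the shell and the picture viewer there is one more tool, called after ">>>" as name(argument=value, ...), one argument or row to a line, values as JSON. play_rows: Moves the arm, as the interface text tells. Scaled input: -1 to 1 covers 100 mm each way for a shift and 360 degrees each way for a turn. Its arguments: {"type":"object","properties":{"commands":{"type":"array"},"force":{"type":"number"}},"required":["commands"]}

```bash
mkdir -p pics; cat > h.py <<'E'
import numpy as np, cv2
from workcell import manip
def snap(n,f):
    m=manip.camera_model(n); im=manip.camera(n); cv2.imwrite(f,im[:,:,::-1]); return im,m
def ray(m,uv):
    K=np.array(m["K"]); d=np.array([(uv[0]-K[0,2])/K[0,0],(uv[1]-K[1,2])/K[1,1]]); s=d.copy()
    for _ in range(20): s=d/(1+m["k1"]*(s@s))
    R=np.array(m["attitude"]); return np.array(m["eye"]),R@np.array([s[0],s[1],1])
def onplane(m,uv,z):
    e,d=ray(m,uv); return e+d*(z-e[2])/d[2]
def proj(m,p):
    K=np.array(m["K"]); c=np.array(m["attitude"]).T@(np.array(p)-np.array(m["eye"])); s=c[:2]/c[2]; s=s*(1+m["k1"]*(s@s))
    return K[0,0]*s[0]+K[0,2],K[1,1]*s[1]+K[1,2]
def tri(m1,a,m2,b):
    e1,d1=ray(m1,a);e2,d2=ray(m2,b)
    t=np.linalg.lstsq(np.c_[d1,-d2],e2-e1,rcond=None)[0]
    p,q=e1+t[0]*d1,e2+t[1]*d2; return (p+q)/2,np.linalg.norm(p-q)
E
python3 - <<'E'
from h import *
a,m=snap("scene","pics/s0.png");b,k=snap("side","pics/d0.png")
for x in(m,k):print(x)
print(manip.state())
E
```

```text
{'K': array([[424.77899064,   0.        , 261.40282478],
       [  0.        , 424.77899064, 191.5699052 ],
       [  0.        ,   0.        ,   1.        ]]), 'k1': 0.0011899455226420594, 'eye': array([0.80312603, 0.63328197, 0.73250199]), 'attitude': array([[-0.85103197,  0.35712739, -0.38497352],
       [ 0.52506356,  0.5888766 , -0.61443682],
       [ 0.00726968, -0.72504094, -0.6886674 ]])}
{'K': array([[385.72784949,   0.        , 254.63819231],
       [  0.        , 385.72784949, 197.30723636],
       [  0.        ,   0.        ,   1.        ]]), 'k1': 0.017043796586357924, 'eye': array([ 0.1746752 , -0.36231082,  0.71746222]), 'attitude': array([[ 0.82747328, -0.45378257,  0.33071037],
       [-0.56140712, -0.65760743,  0.5023689 ],
       [-0.01048865, -0.60136   , -0.79890934]])}
{'time_s': 0.1, 'joint_pos': array([ 1.11763221e+00,  3.53642254e-01,  1.63403789e+00,  1.94701730e-06,
        1.15520572e+00, -2.40716125e-03]), 'joint_vel': array([ 0.00106405, -0.00066365, -0.001095  ,  0.00028804, -0.00084971,
        0.00140345]), 'effort': array([-1.21639587e-03, -6.06372714e+01, -3.42812490e+01, -2.10828834e-04,
        4.13556292e-03,  7.86153282e-05]), 'eef_pos': array([0.27209881, 0.56219386, 0.23060654]), 'tool_rot': array([[-9.00117249e-01,  4.35647352e-01, -5.67786455e-04],
       [ 4.35647722e-01,  9.00116500e-01, -1.16190475e-03],
       [ 4.89323038e-06, -1.29320538e-03, -9.99999164e-01]]), 'wrist_force': array([ 0.28547485, -0.36100188, -0.18941611]), 'wrist_torque': array([-0.02894339, -0.02141265, -0.06187514]), 'grasp_force': 0.0, 'finger_gap': 1.0030004101443202}
```

View pics/s0.png

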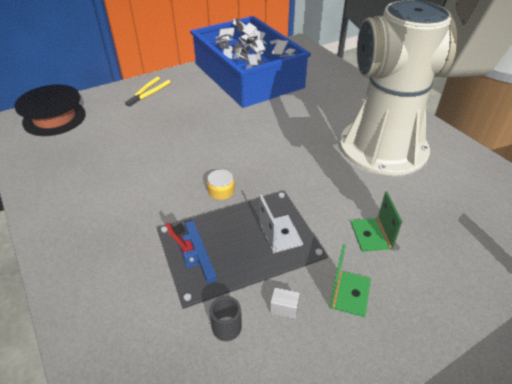

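View pics/d0.png

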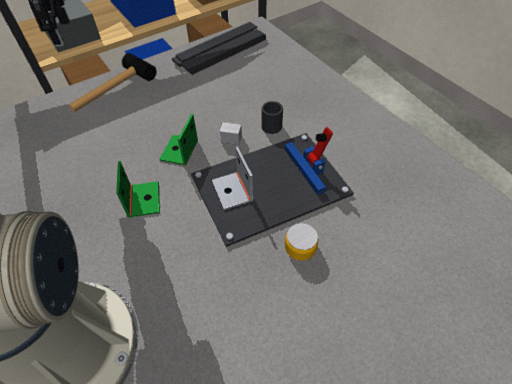

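The scene view shows the plate (corners about (160,240), (187,297), (323,253), (283,197)), the bracket at (280,228) and the hold-down at (178,238). The side view shows the bracket at (237,182) and the hold-down at (320,148). The green look-alikes stand off the plate. Next I'll enlarge both views.

```bash
python3 - <<'E'
import cv2
a=cv2.imread("pics/s0.png")[180:320,150:340];cv2.imwrite("pics/s0c.png",cv2.resize(a,None,fx=4,fy=4,interpolation=2))
a=cv2.imread("pics/d0.png")[120:250,185:360];cv2.imwrite("pics/d0c.png",cv2.resize(a,None,fx=4,fy=4,interpolation=2))
E
```

```text
(no output)
```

View pics/s0c.png

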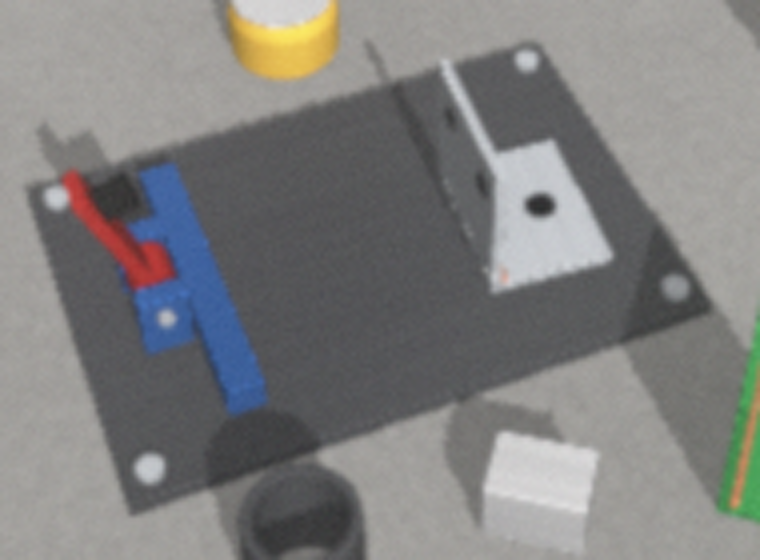

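View pics/d0c.png

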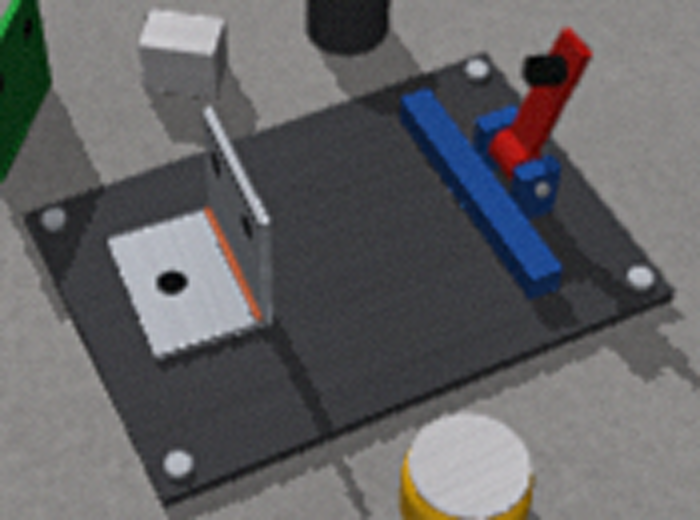

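The enlarged views give plate screws, bracket foot corners, the top ends of the tall leg, and the stop bar ends. I'll turn these into positions now.

```bash
cat > geo.py <<'E'
from h import *
m=manip.camera_model("scene");k=manip.camera_model("side")
S=lambda c:((c[0]+.5)/4-.5+150,(c[1]+.5)/4-.5+180)
D=lambda c:((c[0]+.5)/4-.5+185,(c[1]+.5)/4-.5+120)
np.set_printoptions(precision=4,suppress=True)
E
python3 - <<'E'
from geo import *
sc=[onplane(m,S(c),.010) for c in[(57,197),(150,468),(676,288),(527,61)]]
sd=[onplane(k,D(c),.010) for c in[(640,276),(477,69),(54,219),(178,463)]]
print(np.array(sc)[:,:2],np.array(sd)[:,:2])
p=(np.array(sc)+np.array(sd))[:,:2]/2   # far-left, far-right, near-right, near-left
x=(p[0]-p[3]+p[1]-p[2]);th=np.arctan2(x[1],x[0]);y=(p[0]-p[1]+p[3]-p[2]);thy=np.arctan2(-y[0],y[1])
print("th",th,thy,np.linalg.norm(p[0]-p[3]),np.linalg.norm(p[0]-p[1]))
R=np.array([[np.cos(th),-np.sin(th)],[np.sin(th),np.cos(th)]])
o=p.mean(0)-R@[-.03,0];print("origin",o)
np.savez("fix.npz",o=o,th=th,R=R)
f=lambda q:np.r_[R.T@(q[:2]-o),q[2]]*1000
for n,a,b in [("topA L",(444,62),(268,218)),("topB R",(492,178),(208,108)),("footL",(555,140),(155,356)),("footR",(613,258),(108,240)),("stopL",(178,165),(560,270)),("stopRnear",(267,385),(402,100)),("armtip",(68,175),(575,35))]:
    q,e=tri(m,S(a),k,D(b));print(n,f(q),"world",q,e)
print("heelR sc",f(onplane(m,S((495,291)),.01)),"heelL sd",f(onplane(k,D((270,322)),.01)))
E
```

```text
[[ 0.6515 -0.0214]
 [ 0.6802  0.1673]
 [ 0.3925  0.2123]
 [ 0.3636  0.0241]] [[ 0.654  -0.0154]
 [ 0.683   0.1724]
 [ 0.3943  0.217 ]
 [ 0.3654  0.0292]]
th -0.15459224636709776 2.9892775292470044 0.2917628067637837 0.1904872154757593
origin [0.5527 0.0936]
topA L [-91.2162 -29.0817 101.7929] world [0.4581 0.0789 0.1018] 0.0007889235632215007
topB R [-84.3068  57.3074 100.9761] world [0.4782 0.1632 0.101 ] 0.005282695470998378
footL [-160.6747  -26.2501   15.894 ] world [0.3899 0.0924 0.0159] 0.00020310944254423873
footR [-152.9159   64.3516   14.4895] world [0.4115 0.1807 0.0145] 0.0005308882322193092
stopL [ 56.5191 -80.0955  32.8769] world [0.5962 0.0057 0.0329] 0.017133443935367344
stopRnear [49.9404 79.8125 27.4603] world [0.6143 0.1647 0.0275] 0.001591561983809234
armtip [112.7615  -1.6339 125.2278] world [0.6639 0.0746 0.1252] 0.005205277946565023
heelR sc [-85.7493  57.2229  10.    ] heelL sd [-91.0738 -28.7764  10.    ]
```

```bash
cat > go.py <<'E'
from geo import *
F=np.load("fix.npz");o,R,th=F["o"],F["R"],float(F["th"])
def w(x,y,z): return np.r_[o+R@np.array([x,y])/1000,z/1000]   # fixture mm -> world
def b(x,y,z,h=(-87,13.2),yw=-.083):                             # bracket mm -> world
    c,s=np.cos(yw),np.sin(yw); return w(h[0]+c*x-s*y,h[1]+s*x+c*y,z)
def plan(*ts,yaw=th):
    s=manip.state();T=s["tool_rot"]
    print("turn z",(np.degrees(np.arctan2(T[1,1],T[0,1])-np.pi/2-yaw))/360,"t",s["time_s"],"F",s["wrist_force"],"pos f",np.r_[R.T@(s["eef_pos"][:2]-o),s["eef_pos"][2]]*1000,"Tz",T[:,2])
    for t in ts: print(T.T@(np.array(t)-s["eef_pos"])*10)
E
python3 -c "
from go import *
plan(b(-32,0,230),b(-32,0,72),yaw=th-.083)"
```

```text
turn z -0.03392634234125013 t 0.1 F [ 0.2855 -0.361  -0.1894] pos f [-349.4182  419.8384  230.6065] Tz [-0.0006 -0.0012 -1.    ]
[-3.384  -3.1912  0.0102]
[-3.384  -3.1891  1.5902]
```

>>> play_rows(
  commands=[
    [0.5,[-0.42,-0.4,0],[0,0,0]],
    [0.5,[-0.85,-0.8,0],[0,0,-0.017]],
    [0.5,[-0.85,-0.8,0],[0,0,-0.034]],
  ],
)

```text
time_s: 0.48
eef_pos: [0.3146, 0.45, 0.2309]
tool_rot: [[-0.972, 0.234, -0.001], [0.234, 0.972, -0.002], [0.0, -0.002, -1.0]]
wrist_force: [-0.6, 0.7, 0.9]
finger_gap: 0.501
grasp_force: 0.0
```

```bash
python3 -c "
from go import *
plan(b(-32,0,230),b(-32,0,72),yaw=th-.083)"
```

```text
turn z 0.0001974757014543097 t 0.475 F [-0.5867  0.655   0.8633] pos f [-290.1307  315.4835  230.8843] Tz [-0.0006 -0.0022 -1.    ]
[-1.9514 -2.8464  0.0152]
[-1.9515 -2.8428  1.5952]
```

>>> play_rows(
  commands=[
    [0.5,[-0.33,-0.48,0],[0,0,0]],
    [0.5,[-0.66,-0.95,0],[0,0,0]],
    [0.5,[-0.66,-0.95,0],[0,0,0]],
  ],
)

```text
time_s: 0.85
eef_pos: [0.3563, 0.3425, 0.231]
tool_rot: [[-0.971, 0.238, -0.001], [0.238, 0.971, -0.001], [0.0, -0.002, -1.0]]
wrist_force: [0.9, 0.5, 1.0]
finger_gap: 0.5
grasp_force: 0.0
```

>>> play_rows(
  commands=[
    [0.5,[-0.33,-0.48,0],[0,0,0]],
    [0.5,[-0.66,-0.95,0],[0,0,0]],
    [0.5,[-0.66,-0.95,0],[0,0,0]],
  ],
)

```text
time_s: 1.23
eef_pos: [0.3984, 0.2357, 0.2312]
tool_rot: [[-0.971, 0.238, -0.0], [0.238, 0.971, -0.001], [-0.0, -0.001, -1.0]]
wrist_force: [0.5, 0.5, 0.1]
finger_gap: 0.498
grasp_force: 0.0
```

>>> play_rows(
  commands=[
    [0.5,[-0.32,-0.48,0],[0,0,0]],
    [0.5,[-0.63,-0.95,0],[0,0,0]],
    [0.5,[-0.63,-0.95,0],[0,0,0]],
    [0.5,[-0.63,-0.95,0],[0,0,0]],
  ],
)

```text
time_s: 1.72
eef_pos: [0.4365, 0.1317, 0.2312]
tool_rot: [[-0.972, 0.235, -0.0], [0.235, 0.972, 0.001], [0.0, 0.001, -1.0]]
wrist_force: [0.2, 0.6, 0.1]
finger_gap: 0.501
grasp_force: 0.0
```

```bash
python3 -c "
from go import *
plan(b(-32,0,230),b(-32,0,150),b(-32,0,72),yaw=th-.083)"
```

```text
turn z 1.839619915784346e-06 t 1.725 F [0.1837 0.5787 0.1466] pos f [-120.6778   19.8174  231.2014] Tz [-0.0003  0.0007 -1.    ]
[-0.0211 -0.038   0.012 ]
[-0.0215 -0.0385  0.812 ]
[-0.0218 -0.039   1.592 ]
```

>>> play_rows(
  commands=[
    [0.5,[-0.02,-0.04,0.4],[0,0,0]],
    [0.5,[-0.02,-0.04,0.8],[0,0,0]],
    [0.5,[-0.02,-0.04,0.8],[0,0,0]],
  ],
)

```text
time_s: 2.1
eef_pos: [0.4352, 0.1274, 0.1492]
tool_rot: [[-0.972, 0.233, -0.005], [0.233, 0.972, -0.001], [0.005, -0.002, -1.0]]
wrist_force: [0.2, 1.3, 0.4]
finger_gap: 0.502
grasp_force: 0.0
```

>>> play_rows(
  commands=[
    [0.5,[0,0,0.3],[0,0,0]],
    [0.5,[0,0,0.6],[0,0,0]],
    [0.5,[0,0,0.79],[0,0,0]],
    [0.5,[0,0,0.79],[0,0,0]],
    [0.5,[0,0,0.79],[0,0,0]],
  ],
)

```text
time_s: 2.72
eef_pos: [0.4385, 0.1272, 0.0737]
tool_rot: [[-0.972, 0.234, 0.002], [0.234, 0.972, 0.001], [-0.002, 0.001, -1.0]]
wrist_force: [-0.4, 0.4, 0.1]
finger_gap: 0.499
grasp_force: 0.0
```

```bash
python3 -c "
from go import *
plan(b(-32,0,72),yaw=th-.083)
a,_=snap('side','pics/d1.png');c=a[100:250,170:360,::-1];cv2.imwrite('pics/d1c.png',cv2.resize(c,None,fx=3.5,fy=3.5))"
```

```text
turn z 0.0002038423466686772 t 2.725 F [-0.3776  0.4198  0.089 ] pos f [-118.0204   15.6794   73.6766] Tz [ 0.0017  0.0006 -1.    ]
[0.0088 0.001  0.0168]
```

View pics/d1c.png

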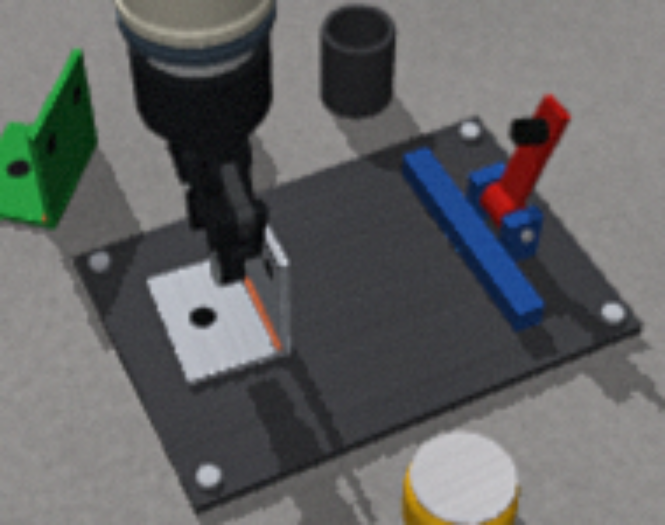

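The side view shows the spread fingers (crop (235,265)) hovering over the foot, just on the robot side of the standing leg. I'll push forward slowly.

>>> play_rows(
  commands=[
    [0.5,[-0.05,0,0],[0,0,0]],
    [0.5,[-0.1,0,0],[0,0,0]],
    [0.5,[-0.14,0,0],[0,0,0]],
    [0.5,[-0.18,0,0],[0,0,0]],
    [0.5,[-0.22,0,0],[0,0,0]],
    [0.5,[-0.26,0,0],[0,0,0]],
    [0.5,[-0.3,0,0],[0,0,0]],
    [0.5,[-0.34,0,0],[0,0,0]],
    [0.5,[-0.38,0,0],[0,0,0]],
    [0.5,[-0.42,0,0],[0,0,0]],
  ],
)

```text
time_s: 4.03
eef_pos: [0.4788, 0.1164, 0.0723]
tool_rot: [[-0.972, 0.235, 0.0], [0.235, 0.972, 0.0], [-0.0, 0.0, -1.0]]
wrist_force: [-0.3, -0.4, -0.4]
finger_gap: 0.499
grasp_force: 0.3
```

```bash
python3 -c "
from go import *
plan(b(-32,0,72),yaw=th-.083)
a,_=snap('side','pics/d2.png');c=a[100:250,170:360,::-1];cv2.imwrite('pics/d2c.png',cv2.resize(c,None,fx=3.5,fy=3.5))"
```

```text
turn z 7.1294550899849e-05 t 4.025 F [-0.3311 -0.3681 -0.4392] pos f [-76.5584  11.1893  72.342 ] Tz [ 0.0003  0.     -1.    ]
[0.4257 0.0116 0.0033]
```

View pics/d2c.png

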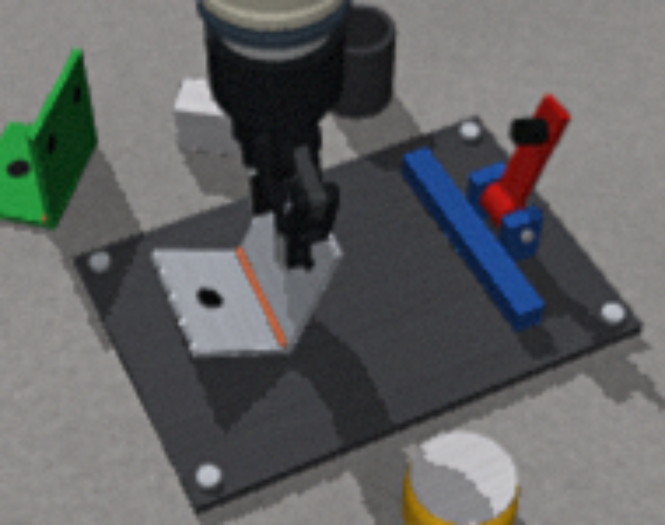

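The bracket is tilting well, with its heel still in place (crop (285,348)) and the leg leaning to about (335,250). I'll keep pushing until it falls.

>>> play_rows(
  commands=[
    [0.5,[-0.03,0,0],[0,0,0]],
    [0.5,[-0.06,0,0],[0,0,0]],
    [0.5,[-0.09,0,0],[0,0,0]],
    [0.5,[-0.12,0,0],[0,0,0]],
    [0.5,[-0.15,0,0],[0,0,0]],
    [0.5,[-0.18,0,0],[0,0,0]],
    [0.5,[-0.2,0,0],[0,0,0]],
    [0.5,[-0.2,0,0],[0,0,0]],
    [0.5,[-0.2,0,0],[0,0,0]],
  ],
)

```text
time_s: 5.2
eef_pos: [0.4977, 0.1117, 0.0722]
tool_rot: [[-0.972, 0.235, -0.0], [0.235, 0.972, -0.0], [0.0, -0.0, -1.0]]
wrist_force: [0.6, -0.6, 0.3]
finger_gap: 0.501
grasp_force: 0.0
```

```bash
python3 -c "
from go import *
plan(yaw=th-.083)
a,_=snap('side','pics/d3.png');c=a[100:250,170:360,::-1];cv2.imwrite('pics/d3c.png',cv2.resize(c,None,fx=3.5,fy=3.5))"
```

```text
turn z 6.264215920861003e-05 t 5.2 F [ 0.5778 -0.6096  0.3064] pos f [-57.1784   9.4985  72.2296] Tz [-0.0002 -0.     -1.    ]
```

View pics/d3c.png

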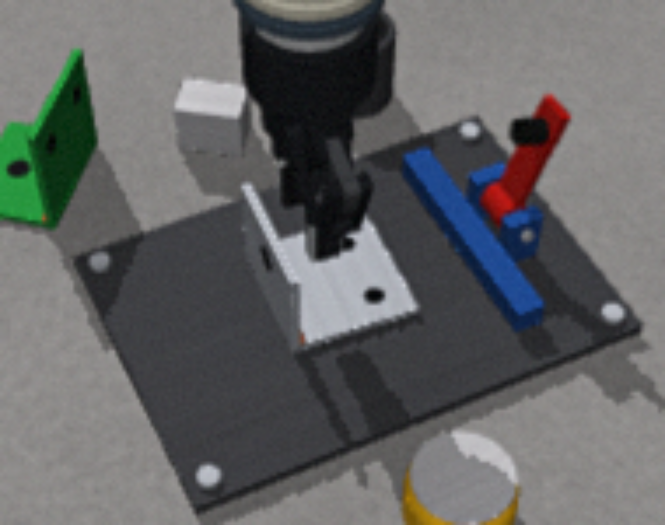

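The bracket has fallen with the leg flat on the plate, its free-end corner at crop (418,312) and its near heel corner at (300,350). Next I raise the fingers, move behind the foot and push.

```bash
python3 -c "
from go import *
g=lambda c:((c[0]+.5)/3.5-.5+170,(c[1]+.5)/3.5-.5+100)
for c,z in(((300,350),.01),((418,312),.016),((297,285),.08),((248,186),.08)):
  q=onplane(k,g(c),z);print(R.T@(q[:2]-o)*1000)
plan(w(-58,11,130),w(-120,11,130),w(-120,11,28))"
```

```text
[-83.8382 -30.7428]
[ -2.1    -40.3922]
[-86.0321 -32.5669]
[-79.2159  56.1391]
turn z -0.01314011110569718 t 5.25 F [ 0.9222  0.4233 -0.3854] pos f [-57.1738   9.5135  72.2578] Tz [-0.0002 -0.     -1.    ]
[ 0.0095  0.0141 -0.5774]
[ 0.6274 -0.037  -0.5773]
[ 0.6273 -0.037   0.4427]
```

>>> play_rows(
  commands=[
    [0.5,[0,0,-0.4],[0,0,0]],
    [0.5,[0.01,0.01,-0.65],[0,0,0]],
    [0.5,[0.3,-0.02,-0.65],[0,0,-0.013]],
    [0.5,[0.63,-0.04,-0.65],[0,0,-0.013]],
    [0.5,[0.63,-0.04,-0.65],[0,0,-0.013]],
    [0.5,[0.63,-0.04,-0.25],[0,0,-0.013]],
    [0.5,[0.63,-0.04,0.15],[0,0,-0.013]],
    [0.5,[0.63,-0.04,0.42],[0,0,-0.013]],
    [0.5,[0.63,-0.04,0.42],[0,0,-0.013]],
    [0.5,[0.63,-0.04,0.42],[0,0,-0.013]],
  ],
)

```text
time_s: 6.5
eef_pos: [0.4366, 0.1228, 0.031]
tool_rot: [[-0.988, 0.155, 0.001], [0.155, 0.988, 0.0], [-0.001, 0.0, -1.0]]
wrist_force: [-0.2, 0.3, -0.1]
finger_gap: 0.502
grasp_force: 0.0
```

```bash
python3 -c "
from go import *
plan(w(-96,11,28),w(-51,11,28))"
```

```text
turn z -0.000156968570577799 t 6.5 F [-0.1893  0.3325 -0.0514] pos f [-119.1978   11.0443   30.9842] Tz [ 0.001   0.0002 -1.    ]
[-0.232  -0.0002  0.0301]
[-0.6819  0.0002  0.0305]
```

>>> play_rows(
  commands=[
    [0.5,[-0.08,0,0.02],[0,0,0]],
    [0.5,[-0.16,0,0.02],[0,0,0]],
    [0.5,[-0.2,0,0.02],[0,0,0]],
    [0.5,[-0.24,0,0.02],[0,0,0]],
    [0.5,[-0.28,0,0.02],[0,0,0]],
    [0.5,[-0.32,0,0.02],[0,0,0]],
    [0.5,[-0.36,0,0.02],[0,0,0]],
    [0.5,[-0.4,0,0.02],[0,0,0]],
    [0.5,[-0.44,0,0.02],[0,0,0]],
    [0.5,[-0.48,0,0.02],[0,0,0]],
    [0.5,[-0.52,0,0.02],[0,0,0]],
    [0.5,[-0.56,0,0.02],[0,0,0]],
  ],
)

```text
time_s: 8.0
eef_pos: [0.4899, 0.1139, 0.0281]
tool_rot: [[-0.988, 0.155, -0.002], [0.155, 0.988, -0.0], [0.002, -0.001, -1.0]]
wrist_force: [-6.2, 0.8, 3.3]
finger_gap: 0.498
grasp_force: 0.0
```

>>> play_rows(
  commands=[
    [0.5,[-0.03,0,0],[0,0,0]],
    [0.5,[-0.06,0,0],[0,0,0]],
    [0.5,[-0.08,0,0],[0,0,0]],
  ],
)

```text
time_s: 8.38
eef_pos: [0.498, 0.1127, 0.028]
tool_rot: [[-0.988, 0.155, -0.002], [0.155, 0.988, -0.0], [0.002, -0.001, -1.0]]
wrist_force: [-6.2, 0.4, 2.7]
finger_gap: 0.504
grasp_force: 0.0
```

```bash
python3 -c "
from go import *
plan(w(-51,11,28))
a,_=snap('side','pics/d4.png');c=a[100:250,170:360,::-1];cv2.imwrite('pics/d4c.png',cv2.resize(c,None,fx=3.5,fy=3.5))"
```

```text
turn z -0.0001154540056548092 t 8.375 F [-6.195   0.3579  2.7454] pos f [-57.0119  10.4625  28.0391] Tz [-0.0019 -0.0003 -1.    ]
[-0.0601  0.0054  0.0003]
```

View pics/d4c.png

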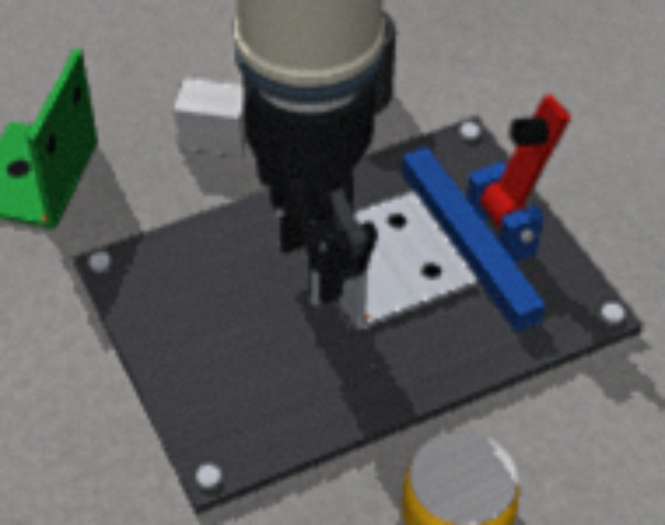

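The leg end is now a few mm short of the stop, with a thin gap at crop (475,280), and it looks square. I'll creep in while watching the force.

>>> play_rows(
  commands=[
    [0.5,[-0.015,0,0],[0,0,0]],
    [0.5,[-0.03,0,0],[0,0,0]],
    [0.5,[-0.045,0,0],[0,0,0]],
    [0.5,[-0.045,0,0],[0,0,0]],
  ],
)

```text
time_s: 8.93
eef_pos: [0.5003, 0.1118, 0.0276]
tool_rot: [[-0.988, 0.155, -0.006], [0.155, 0.988, -0.001], [0.006, -0.002, -1.0]]
wrist_force: [-11.7, 1.7, 5.5]
finger_gap: 0.5
grasp_force: 0.0
```

>>> play_rows(
  commands=[
    [0.5,[-0.01,0,0],[0,0,0]],
    [0.5,[-0.02,0,0],[0,0,0]],
    [0.5,[-0.02,0,0],[0,0,0]],
  ],
)

```text
time_s: 9.3
eef_pos: [0.5004, 0.1113, 0.0272]
tool_rot: [[-0.988, 0.154, -0.009], [0.154, 0.988, -0.001], [0.009, -0.003, -1.0]]
wrist_force: [-16.2, 1.9, 7.3]
finger_gap: 0.5
grasp_force: 0.0
```

>>> play_rows(
  commands=[
    [0.5,[-0.01,0,0],[0,0,0]],
    [0.5,[-0.02,0,0],[0,0,0]],
    [0.5,[-0.03,0,0],[0,0,0]],
    [0.5,[-0.03,0,0],[0,0,0]],
  ],
)

```text
time_s: 9.8
eef_pos: [0.5007, 0.1109, 0.0269]
tool_rot: [[-0.988, 0.154, -0.014], [0.154, 0.988, -0.002], [0.013, -0.004, -1.0]]
wrist_force: [-26.1, 6.6, 13.2]
finger_gap: 0.501
grasp_force: 0.0
```

>>> play_rows(
  commands=[
    [0.5,[0.1,0,0],[0,0,0]],
    [0.5,[0.4,0,0],[0,0,0]],
    [0.5,[0.5,0,-0.3],[0,0,0]],
    [0.5,[0.5,0,-0.8],[0,0,0]],
    [0.3,[0.5,0,-1.0],[0,0,0]],
    [0,[0.5,0,-1.0],[0,0,0]],
    [0,[0.5,0,-1.0],[0,0,0]],
  ],
)

```text
time_s: 10.68
eef_pos: [0.4588, 0.119, 0.1277]
tool_rot: [[-0.988, 0.155, 0.0], [0.155, 0.988, -0.0], [-0.0, -0.0, -1.0]]
wrist_force: [0.4, -0.7, -1.1]
finger_gap: 0.004
grasp_force: 0.0
```

```bash
python3 -c "
from go import *
plan(w(-40,-140,190),w(150,-140,190),w(150,0,190),w(150,0,100))
a,_=snap('scene','pics/s5.png');c=a[180:320,150:340,::-1];cv2.imwrite('pics/s5c.png',cv2.resize(c,None,fx=4,fy=4,interpolation=2))"
```

```text
turn z -0.0001410187185931245 t 10.675 F [ 0.3674 -0.6866 -1.1019] pos f [-96.6502  10.644  127.6947] Tz [ 0.0001 -0.0001 -1.    ]
[-0.5679 -1.506  -0.6229]
[-2.4679 -1.5043 -0.6227]
[-2.4667 -0.1043 -0.6227]
[-2.4666 -0.1042  0.2773]
```

View pics/s5c.png

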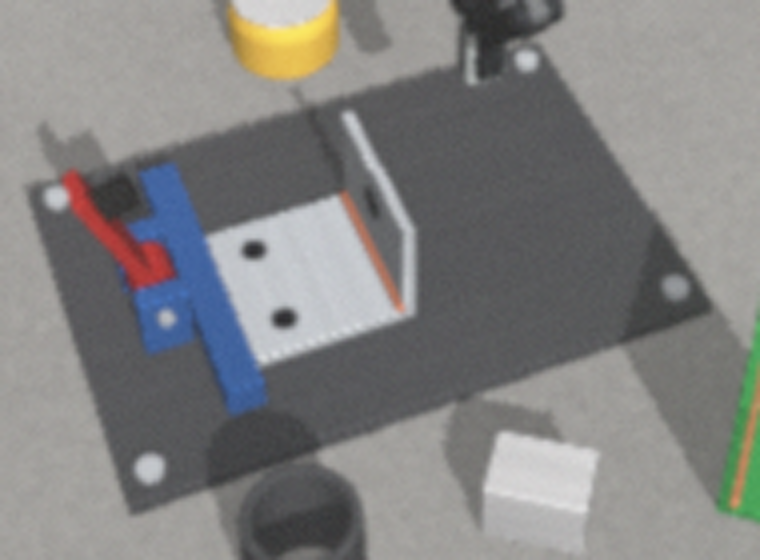

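The bracket's leg is flush and square against the stop: the leg end edge runs along the bar from crop (210,235) to (262,362). The hold-down is still leaning back. Next I pass over the top to behind it.

>>> play_rows(
  commands=[
    [0,[0,0,-0.4],[0,0,0]],
    [0,[0,-0.1,-0.65],[0,0,0]],
    [0,[-0.45,-0.1,-0.65],[0,0,0]],
    [0,[-0.9,-0.1,-0.65],[0,0,0]],
    [0,[-0.9,-0.1,-0.65],[0,0,0]],
  ],
)

```text
time_s: 11.35
eef_pos: [0.5484, 0.0947, 0.1919]
tool_rot: [[-0.988, 0.156, -0.0], [0.156, 0.988, -0.0], [0.0, -0.0, -1.0]]
wrist_force: [-0.9, -0.1, -0.5]
finger_gap: 0.002
grasp_force: 0.0
```

>>> play_rows(
  commands=[
    [0,[-0.4,0,0],[0,0,0]],
    [0,[-0.8,0,0],[0,0,0]],
    [0,[-0.8,0,0],[0,0,0]],
  ],
)

```text
time_s: 11.72
eef_pos: [0.626, 0.0825, 0.1917]
tool_rot: [[-0.988, 0.156, -0.001], [0.156, 0.988, -0.0], [0.001, -0.0, -1.0]]
wrist_force: [-0.0, 0.4, 0.2]
finger_gap: 0.0
grasp_force: 0.0
```

>>> play_rows(
  commands=[
    [0,[-0.4,0,0],[0,0,0]],
    [0,[-0.78,0,0],[0,0,0]],
    [0,[-0.78,0,0],[0,0,0]],
    [0,[-0.78,0,0],[0,0,0]],
  ],
)

```text
time_s: 12.22
eef_pos: [0.7002, 0.071, 0.1921]
tool_rot: [[-0.988, 0.155, -0.003], [0.155, 0.988, -0.0], [0.003, -0.001, -1.0]]
wrist_force: [-0.1, -0.8, -1.0]
finger_gap: 0.001
grasp_force: 0.0
```

```bash
python3 -c "
from go import *
plan(w(150,0,92))
for c,z in(((347,112),.08),((413,230),.08),((210,235),.016),((413,318),.01)):
  q=onplane(m,S(c),z);print(R.T@(q[:2]-o)*1000)"
```

```text
turn z -0.00012290445494362302 t 12.225 F [-0.1249 -0.7779 -1.0285] pos f [149.2489   0.4342 192.1386] Tz [-0.003  -0.0002 -1.    ]
[-0.0105 -0.0037  1.0014]
[-37.4361 -33.9059]
[-39.2342  56.1258]
[ 44.9134 -33.6381]
[-38.347   57.0986]
```

>>> play_rows(
  commands=[
    [0,[0,0,0.4],[0,0,0]],
    [0,[0,0,0.8],[0,0,0]],
    [0,[0,0,1.0],[0,0,0]],
    [0,[0,0,1.0],[0,0,0]],
  ],
)

```text
time_s: 12.72
eef_pos: [0.7007, 0.0709, 0.0921]
tool_rot: [[-0.988, 0.155, -0.003], [0.155, 0.988, -0.0], [0.003, -0.001, -1.0]]
wrist_force: [1.1, -0.4, 0.0]
finger_gap: 0.001
grasp_force: 0.0
```

>>> play_rows(
  commands=[
    [0,[0.1,0,0],[0,0,0]],
    [0,[0.2,0,0],[0,0,0]],
    [0,[0.25,0,0],[0,0,0]],
    [0,[0.3,0,0],[0,0,0]],
    [0,[0.35,0,0],[0,0,0]],
    [0,[0.4,0,0],[0,0,0]],
    [0,[0.45,0,0],[0,0,0]],
    [0,[0.5,0,0],[0,0,0]],
    [0,[0.55,0,0],[0,0,0]],
    [0,[0.6,0,0],[0,0,0]],
    [0,[0.65,0,0],[0,0,0]],
    [0,[0.7,0,0],[0,0,0]],
  ],
)

```text
time_s: 14.22
eef_pos: [0.6328, 0.0816, 0.0933]
tool_rot: [[-0.988, 0.155, 0.0], [0.155, 0.988, 0.0], [-0.0, 0.0, -1.0]]
wrist_force: [0.2, 0.2, 0.1]
finger_gap: -0.001
grasp_force: 0.0
```

>>> play_rows(
  commands=[
    [0,[0,0,0],[0,0,0]],
    [0,[0,0,0],[0,0,0]],
    [0,[0,0,-0.4],[0,0,0]],
    [0,[0,0,-0.8],[0,0,0]],
    [0,[0.5,-0.8,-0.9],[0,0,0]],
    [0,[0.5,-0.8,-0.9],[0,0,0]],
    [0,[0.5,-0.8,-0.9],[0,0,0]],
  ],
)

```text
time_s: 15.1
eef_pos: [0.5704, 0.0089, 0.1838]
tool_rot: [[-0.988, 0.157, 0.0], [0.157, 0.988, -0.0], [-0.0, -0.0, -1.0]]
wrist_force: [0.8, 0.1, -0.4]
finger_gap: -0.001
grasp_force: 0.0
```

```bash
python3 -c "
from go import *
plan()
a,_=snap('scene','pics/s6.png');b_,_=snap('side','pics/d6.png')
c=np.vstack([cv2.resize(x,(600,300),interpolation=2) for x in(a[200:300,150:350,::-1],b_[120:220,190:390,::-1])]);cv2.imwrite('pics/c6.png',c)"
```

```text
turn z -0.0004571595534516189 t 15.1 F [ 0.7688  0.1461 -0.4103] pos f [ 30.5072 -80.9536 183.8412] Tz [ 0.0002 -0.0002 -1.    ]
```

View pics/c6.png

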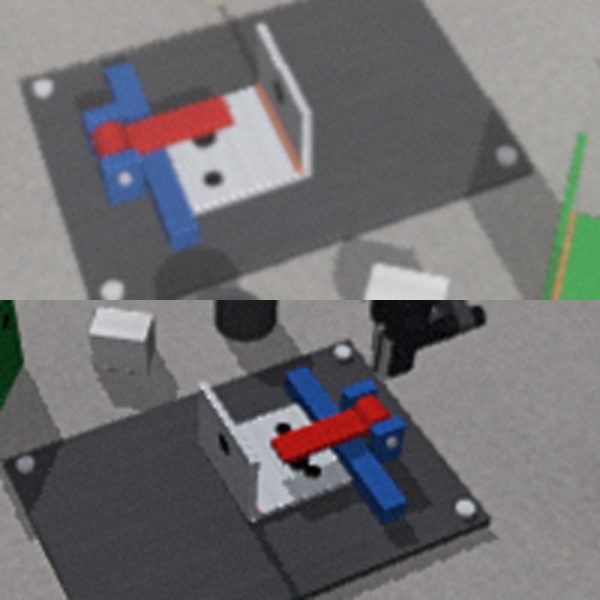

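The hold-down now lies level with its pad on the leg. One numeric check that the bracket is square and home, using the side view, which sees the stop face.

```bash
python3 -c "
from go import *
b_=cv2.imread('pics/d6.png')
# walk along fixture x on the leg's top plane at several y: white->blue profile
for y in(-28,-20,20,30,40,48):
  xs=np.arange(30,56,2);print(y,[tuple(int(v) for v in cv2.getRectSubPix(b_,(1,1),proj(k,w(x,y,16)))[0,0]) for x in xs if 1][4:])
print('outer foot top edge: dark->bright, z=80, brightness')
for y in(-25,0,25,50):
  xs=np.arange(-50,-28,2);print(y,[int(cv2.getRectSubPix(b_,(1,1),proj(k,w(x,y,80))).mean()) for x in xs])"
```

```text
-28 [(134, 128, 125), (135, 129, 126), (135, 129, 126), (138, 132, 130), (135, 129, 127), (116, 109, 106), (80, 66, 60), (62, 35, 24), (64, 30, 13)]
-20 [(129, 124, 122), (131, 125, 123), (132, 127, 123), (136, 132, 129), (138, 131, 129), (120, 109, 105), (88, 69, 61), (58, 32, 17), (63, 31, 12)]
20 [(22, 24, 172), (21, 24, 173), (21, 25, 175), (21, 26, 177), (21, 26, 177), (19, 25, 176), (16, 22, 172), (20, 27, 173), (20, 25, 172)]
30 [(56, 57, 174), (58, 58, 175), (54, 55, 177), (56, 58, 178), (68, 70, 181), (62, 66, 185), (36, 40, 183), (27, 28, 171), (30, 25, 151)]
40 [(191, 182, 177), (190, 181, 177), (191, 183, 178), (194, 187, 183), (196, 187, 183), (161, 150, 143), (106, 90, 79), (62, 35, 19), (65, 31, 10)]
48 [(191, 183, 180), (187, 180, 176), (190, 183, 179), (194, 187, 184), (191, 184, 182), (167, 157, 155), (108, 89, 85), (63, 36, 29), (59, 26, 11)]
outer foot top edge: dark->bright, z=80, brightness
-25 [83, 83, 82, 79, 99, 151, 181, 180, 181, 185, 187]
0 [25, 32, 64, 79, 109, 183, 186, 184, 184, 187, 191]
25 [84, 84, 83, 80, 100, 159, 187, 153, 103, 67, 58]
50 [118, 126, 128, 116, 139, 190, 191, 179, 144, 123, 115]
```

White meets blue at x ≈ 50 mm with no gap at any y, and the foot edge sits at the same x along its length, so the bracket is square and home.

```bash
python3 -c "
from workcell import manip
print(manip.job_done())"
```

```text
the job is handed in; nothing more can be done
None
```

The job is handed in at about 15 s: the bracket is tipped over with its tall leg flat on the plate and square against the blue stop bar, and the red hold-down's pad rests on it; the tin, tube and block were not touched.

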